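# Set a dosing pump one click over and start it

### The arm

A 6-joint arm with a two-finger parallel gripper is mounted at the origin on the work surface. World frame = base frame: x ahead of the robot, y to its left, z up, the work surface at z = 0. Lengths are in mm, angles in rad, forces in N, time in s.
With the tool pointing down it reaches from about 300 to 775 mm from the base axis. Payload 14.6 kg.
Tool frame: the origin (TCP) lies between the finger pads; the fingertips stand 25 mm ahead of it and the grasp point (between the pads) lies 6 mm ahead of it; z points along the fingers, y is the line along which they close (so a half turn about z gives the same grasp; the last joint's range is limited). The gripper opens to 94 mm and grips with 3 to 60 N. Pads are 16 mm wide; open, the fingers measure 119 mm over their backs; the gripper's body (75 mm by 177 mm) begins 78 mm behind the grasp point.
Start: joints at [-1.374, 0.3, 1.521, -0, 1.321, -0.067], TCP at [143.406, -530.965, 230.446] pointing down, gripper open.
Joint ranges: [-3.03, 3.03], [-0.79, 2.21], [0.23, 2.52], [-1.04, 4.18], [0, 3.07], [-2.55, 2.55]. Speed limits (rad/s): [2.22, 2.22, 2.57, 3.14, 3.14, 3.14].

### API

Orientations are given as [roll, pitch, yaw] about the fixed x, y, z axes, in that order (R = Rz(yaw) Ry(pitch) Rx(roll)).
In Python, from cell import manip gives the robot as it stands. The module is installed in compiled form; this text tells all that it offers.
- The arm moves only by the tool step_arm, never from a script. Its argument "series" is one flat list of numbers, 5 for each row, row after row: the shift along the world's x, y, z in mm, then the turn about the world's z in rad, then the closure, from 0 (fully open) to 1 (shut). In form: [dx, dy, dz, spin, jaw, dx, dy, dz, spin, jaw, ...]. A call has 1 to 20 rows; each row shifts and turns the commanded pose from where the row before left it; what a row does not reach is not made up. A row lasts 1/8 s, in which the tool goes at most 62.5 mm and 10.7 degrees, less where a joint would pass 70% of its speed; a pose out of reach is approached as far as the arm can. A call is refused whole if a number of a shift passes 62.5 or a number of a turn 0.188, either way. A call with a gripper value outside its range is refused whole. The fingers move at their own pace and stop on an object; "squeeze" is the grip in N (left out, the last holds). Time passes only in rows, so rows that do not move let the fingers close. It gives the time, the measured TCP pose, the force, the opening and the grip force at its end, in the units of the state.
- manip.read_state(): the state, without advancing time (a new reading comes with each control period).
- manip.camera(name): name is "scene" or "top" or "wrist"; returns (picture, depth): 480x640x3 uint8, blue, green, red; 480x640 float32, mm along the optical axis (not along the pixel's ray), 0 where there is no reading.
- manip.camera_info(name): a dict with "fovy" (degrees; the focal length in pixels is half the picture's height over the tangent of half this angle, whatever the lens; pixels are square), "cx", "cy" (the principal point, pixels), "eye" and "orientation" of the camera in the world. Camera axes: x right, y down, z forward; pixel columns grow to the right and rows downward; lengths in mm; the calibration is good to about 2 mm. The wrist camera is an equidistant fisheye: a pixel r from the principal point sees the ray r / f radians off the axis. A picture is of the moment at which its call begins: read the wrist's pose just before it. camera_info takes no time and is no camera call; for the wrist camera it gives the pose at the moment of the call.
- manip.sign_off(): hands the job in; it is judged then, once.
The state is a dict: "clock": time; "joints": joint angles; "qd": joint speeds; "effort": joint torques, N m; "eef_pos": TCP position; "eef_rot": TCP orientation; "wrist_force": force on the tool from outside, world axes, zero at the start; "moment": the same for the moment, N m; "finger_gap": finger opening in mm; "finger_force": force on a finger pad.
Only numpy, scipy, OpenCV 4.12 (cv2) and the standard library are available. Lean on these libraries where they do the work, as an engineer would, in place of code of your own. Each camera call takes 0.05 s, during which the arm holds its last target. There are 200 camera calls.

### The job

On the blue dosing pump, lay a fingertip on the knurled wheel and roll its top towards the yellow marker by one click, into the next notch, then press the green button fully down and take the finger away. The wheel must stay in that notch. Do not move or lift the tub, the brass fitting or the carton beside the pump.

Things in the scene. Friction and masses are not known exactly. Their poses are not given: they have to be found in the camera images.
- pump: The blue dosing pump, fixed to the bench. Housing 200 (x) by 180 (y) by 110 mm high with a grey top panel; a round white pump head and a brass stub (to 126 mm high) stand out at its +x end. Origin: centre of its underside, on the bench; z up. The wheel stands in a slot in the middle of the top panel, the button nearer the -x end, and a marker disc at each end of the slot, along y.
- wheel (a joint): Angle of the dark knurled thumbwheel (radius 40 mm, 25 mm wide, level axle along the pump's x). Positive: the top of the rim moves to the pump's +y. Five spring notches at -1, -0.5, 0, +0.5, +1 rad (stops at 1.15); starts in the middle one. About 2 N along the rim carries it over a hump (half-way, 0.25 rad), then it snaps into the next notch, 20 mm of rim on; dragged a further 10 mm it would go to the one after.
- wheel_apex (a point): Fixed point at the very top of the wheel's rim, 132 mm above the bench, 22 mm above the top panel; axes as the pump's. A bare fingertip pressed down here with 5 to 10 N drags the rim along. A white line on the rim is here at 0 rad. Black cheeks with white ticks at the notches, 92 mm long (y), 12 mm thick, stand right beside the wheel, their tops 8 mm below this point.
- mark_yellow: The yellow marker disc, diameter 26 mm, 5 mm thick, fixed on the top panel 66 mm from the wheel's middle, at the +y or the -y end of the slot: the wheel's top must go its way. Origin: centre of its underside (110 mm above the bench).
- mark_red: The red marker disc, same size, at the opposite end of the slot.
- start_top (a point): Centre of the top of the green push button (diameter 28 mm) in its black base, 68 mm from the wheel's middle towards the pump's -x. The button goes straight down.
- start (a joint): Travel of the green button: 0 up, 0.006 m fully down (about 5 N); springs back up.
- tub_mid (a point): Centre of the white lidded tub, diameter 52 mm, 60 mm high, loose on the bench beside the pump; leave alone.
- fitting_mid (a point): Point half-way up the brass hose fitting, diameter 34 mm at the foot, 45 mm high, loose on the bench beside the pump; leave alone.
- carton_mid (a point): Centre of the small cardboard carton, 70 by 50 by 60 mm high, loose on the bench beside the pump; leave alone.

How it is judged (in metres and radians):
On the way, in this order (a step that is already met when the one before it is completed fails the run):
1. the wheel sits in the next notch on the yellow marker's side (((y of mark_yellow in the frame of pump above 0 m and value of joint wheel between 0.4 and 0.6 rad) or (y of mark_yellow in the frame of pump below 0 m and value of joint wheel between -0.6 and -0.4 rad))), for 0.3 s.
2. then the green button is pressed fully down, the wheel still in that notch (((y of mark_yellow in the frame of pump above 0 m and value of joint wheel between 0.4 and 0.6 rad) or (y of mark_yellow in the frame of pump below 0 m and value of joint wheel between -0.6 and -0.4 rad)) and value of joint start above 0.0048 m), for 0.1 s.
At the end, for the whole second after the job is handed in: The wheel rests in the notch on the yellow marker's side (0.5 rad from the middle, within 0.1 rad) after the green button has been pressed at least 4.8 mm, and the button has sprung back up (under 1.5 mm) (((y of mark_yellow in the frame of pump above 0 m and value of joint wheel between 0.4 and 0.6 rad) or (y of mark_yellow in the frame of pump below 0 m and value of joint wheel between -0.6 and -0.4 rad)) and value of joint start below 0.0015 m); the robot touches nothing.
It fails at once if the tub is pushed more than 25 mm or lifted more than 15 mm (distance of tub_mid from where it was at the start of the episode above 0.025 m or height (world z) of tub_mid above 0.045 m).
It fails at once if the fitting is pushed more than 25 mm or lifted more than 15 mm (distance of fitting_mid from where it was at the start of the episode above 0.025 m or height (world z) of fitting_mid above 0.037 m).
It fails at once if the carton is pushed more than 25 mm or lifted more than 15 mm (distance of carton_mid from where it was at the start of the episode above 0.025 m or height (world z) of carton_mid above 0.045 m).
It also fails if it takes over 32 s, if anything falls off the work surface, if the arm or the gripper's body presses on something with over 40 N, if the wrist force passes 120 N, or if a joint passes its speed limit or range.

## Working session

There is one attempt and no reset: what is moved stays moved. The work goes in short steps, Python scripts to look and compute and a tool call to move; the robot and the scene stay as the last step left them, time stands still between calls to the robot, and variables do not carry over. Pictures are saved under pics/ and viewed, at most 10 in all, crops included, and the job is handed in when it is done.

Besides the shell and the picture viewer there is one more tool, called after "Request:" as name(argument=value, ...) on one line, values as JSON. step_arm: Moves the arm, as the interface text tells. Its arguments: {"type":"object","properties":{"series":{"type":"array"},"squeeze":{"type":"number"}},"required":["series"]}

```bash
mkdir -p pics; cat >h.py <<'E'
import numpy as np,cv2
from cell import manip
from scipy.spatial.transform import Rotation as Ro
def Rm(o):
    o=np.array(o,float)
    return o if o.shape==(3,3) else Ro.from_euler('xyz',o).as_matrix()
def world(info,u,v,depth=None,z=None,fish=False):
    f=240/np.tan(np.radians(info['fovy'])/2)
    x=(u-info['cx'])/f;y=(v-info['cy'])/f
    if fish:
        r=np.hypot(x,y);s=np.sin(r)/r if r>0 else 1;d=np.array([x*s,y*s,np.cos(r)])
    else: d=np.array([x,y,1.])
    e=np.array(info['eye'],float);w=Rm(info['orientation'])@d
    return e+w*(depth/d[2] if depth is not None else (z-e[2])/w[2])
def blobs(img,lo,hi,amin=30):
    m=cv2.inRange(cv2.cvtColor(img,cv2.COLOR_BGR2HSV),lo,hi)
    n,l,s,c=cv2.connectedComponentsWithStats(m)
    return [(s[i,4],*c[i]) for i in range(1,n) if s[i,4]>amin]
C={'yel':((22,120,90),(35,255,255)),'green':((45,90,50),(85,255,255)),'red':((0,150,80),(6,255,255)),'blue':((95,110,40),(125,255,255))}
E
python3 - <<'E'
from h import *
for n in('top','scene'):
    i=manip.camera_info(n);p,d=manip.camera(n);cv2.imwrite(f'pics/{n}.png',p);print(n,i)
    for k in C:
        for b in blobs(p,*C[k]):
            dd=d[int(b[2]),int(b[1])];print(k,np.round(b),dd,np.round(world(i,b[1],b[2],depth=dd),1))
E
```

```text
top {'fovy': 42.407836059152864, 'cx': 321.28601430740633, 'cy': 233.43369328091194, 'eye': array([ 537.15045197,   38.62036952, 1037.59698117]), 'orientation': array([-3.08510385,  0.00446129, -1.54423571])}
yel [225. 249. 225.] 923.59265 [599.1 151.6 116.7]
green [280. 295. 268.] 906.70026 [537.2  81.  129.7]
red [222. 337. 220.] 926.7722 [610.1  20.5 113.3]
blue [1596.  297.  226.] 906.7082 [598.8  80.6 133.2]
scene {'fovy': 51.010715755311715, 'cx': 320.6131091088062, 'cy': 232.0706897254431, 'eye': array([1133.23356689,  574.41992053,  579.00302733]), 'orientation': array([-2.11599918,  0.01465784,  2.34930315])}
yel [666. 338. 101.] 1811.3573 [-182.1 -646.7   43.1]
yel [114. 331. 114.] 1664.2463 [ -43.4 -547.3   49.2]
yel [190. 340. 120.] 1675.6194 [ -64.2 -527.4   28.3]
yel [121. 370. 259.] 817.4477 [599.9 152.3 116.4]
green [155. 362. 223.] 884.90717 [542.1  84.9 132.3]
red [ 91. 309. 233.] 893.4786 [608.9  19.2 114.8]
blue [156. 225.  14.] 2526.8528 [ -468.4 -1689.1   214.3]
blue [5357.  275.   61.] 1448.5935 [ 166.  -572.4  250.7]
blue [384. 311.  12.] 2932.5176 [-1081.9 -1697.2   155.4]
blue [308. 338.   8.] 3051.6646 [-1295.9 -1683.    157.9]
blue [2180.  348.   56.] 3299.9602 [-1420.6 -1708.3  -146.2]
blue [ 33. 298.  33.] 2912.1714 [ -965.7 -1693.2    54.6]
blue [1436.  219.   65.] 2619.792 [ -403.2 -1699.1   -29.1]
blue [130. 381.  69.] 2276.9773 [-713.  -872.9   27.2]
blue [217. 626. 114.] 1640.77 [-701.9  153.6   41.9]
blue [148. 244. 119.] 1476.4259 [ 275.5 -597.9   99.5]
blue [4657.  362.  296.] 781.76855 [654.1 181.7  87.8]
blue [678. 272. 273.] 837.2782 [710.5  33.8  87.8]
```

View pics/top.png

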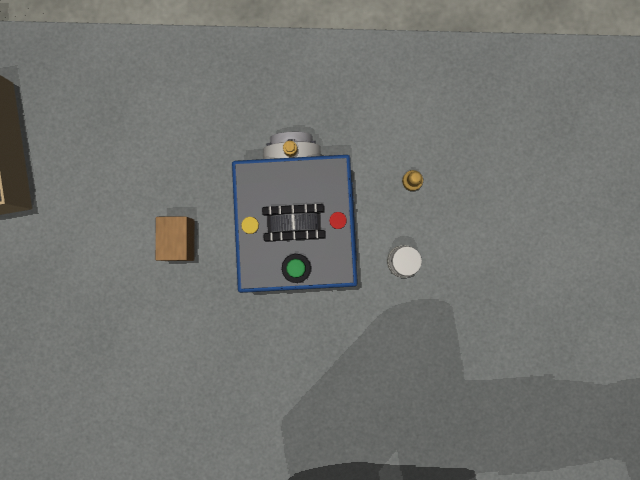

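View pics/scene.png

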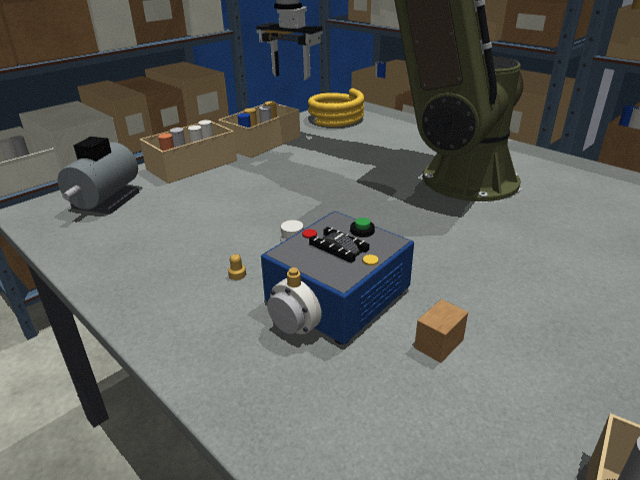

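The top picture shows the yellow disc at (249,225), the red at (337,220), the wheel at (294,222) and the button at (295,268). The brass stub at (290,147) shows pump +x points away from the robot, so yellow is at pump +y. The scene picture agrees. That puts the wheel middle at about (604.5, 86), pump yaw about 0.076 and the button at (537, 81).

```bash
python3 -c "
from h import *
s=manip.read_state();print(s['clock'],s['eef_pos'],s['eef_rot']);print(Rm(s['eef_rot']).round(3))"
```

```text
0.1 [ 143.37245449 -530.77362001  229.96679795] [-3.14061743e+00 -3.65571379e-05  2.63824080e-01]
[[ 0.965  0.261 -0.   ]
 [ 0.261 -0.965  0.001]
 [ 0.    -0.001 -1.   ]]
```

Request:
step_arm(series=[33, 43, 0, -0.1, 1, 33, 43, 0, -0.088, 1, 33, 43, 0, 0, 1, 33, 43, 0, 0, 1, 33, 43, 0, 0, 1, 33, 43, 0, 0, 1, 33, 43, 0, 0, 1, 33, 43, 0, 0, 1, 33, 43, 0, 0, 1, 33, 43, 0, 0, 1, 33, 43, 0, 0, 1, 33, 43, 0, 0, 1, 33, 43, 0, 0, 1, 33, 43, 0, 0, 1, 0, 0, 0, 0, 1], squeeze=20)

```text
clock: 1.98
eef_pos: [606.2, 73.6, 229.0]
eef_rot: [-3.141, 0.002, 0.079]
wrist_force: [-0.5, -0.9, 0.4]
finger_gap: 0.4
finger_force: 0.0
```

```bash
python3 - <<'E'
from h import *
i=manip.camera_info('wrist');p,d=manip.camera('wrist');cv2.imwrite('pics/w1.png',p)
s=manip.read_state();print(i,s['eef_pos'],s['wrist_force'])
for k,z in(('yel',115),('red',115),('green',124)):
    for b in blobs(p,*C[k],60): print(k,np.round(b),np.round(world(i,b[1],b[2],z=z,fish=True),1),d[int(b[2]),int(b[1])])
E
```

```text
{'fovy': 65.70646984690485, 'cx': 319.7874593482928, 'cy': 235.9914849375391, 'eye': array([679.68586978,  78.93667384, 382.43783349]), 'orientation': array([ 2.88501088e+00,  6.53019045e-04, -1.49155943e+00])} [605.45491009  72.08805759 229.28788544] [-0.93694882 -0.07220941  0.14142471]
yel [667. 302.  86.] [718.3  95.1 115. ] 238.94058
yel [748. 495. 153.] [686.6 -55.2 115. ] 335.5578
yel [814. 218. 239.] [600.9 151.  115. ] 277.89917
yel [ 68. 313. 383.] [476.   68.6 115. ] 71.10335
yel [ 65. 134. 417.] [397.7 253.1 115. ] 66.50822
yel [ 65. 154. 419.] [400.9 228.5 115. ] 66.93141
yel [103. 405. 425.] [425.2 -25.  115. ] 66.742165
yel [ 64. 420. 425.] [425.6 -39.9 115. ] 66.30977
yel [110. 336. 428.] [420.7  42.9 115. ] 68.52597
yel [193. 367. 427.] [422.6  13.2 115. ] 66.82177
yel [ 65. 218. 427.] [406.6 158.7 115. ] 66.506584
yel [165. 260. 430.] [409.4 116.2 115. ] 67.11839
yel [106. 295. 432.] [411.8  82.2 115. ] 66.97446
red [841. 390. 239.] [611.4  20.9 115. ] 276.5451
```

View pics/w1.png

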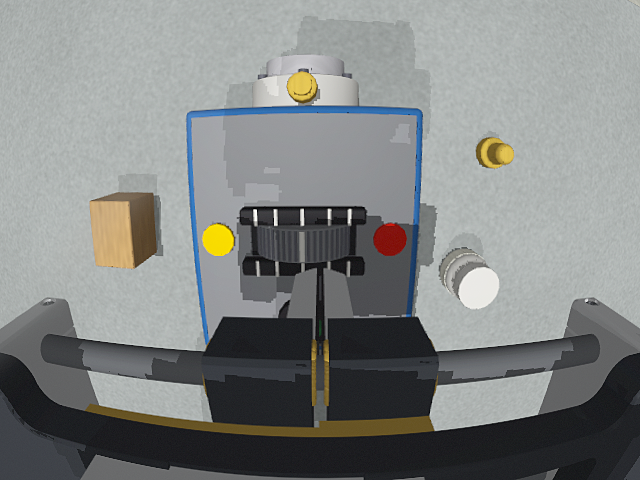

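The wrist view shows yellow at (218,239), red at (390,239) and the wheel's white line at about (303,243). The wheel middle is at about (606, 86). Going down just above the rim, 10 mm on the red side.

Request:
step_arm(series=[1, 4, -20, 0, 1, 0, 0, -20, 0, 1, 0, 0, -20, 0, 1, 0, 0, -7, 0, 1, 0, 0, 0, 0, 1])

```text
clock: 2.65
eef_pos: [606.2, 74.5, 163.7]
eef_rot: [3.142, 0.0, 0.075]
wrist_force: [-0.3, -0.0, 0.3]
finger_gap: 0.2
finger_force: 0.0
```

Request:
step_arm(series=[0, 0, -2, 0, 1, 0, 0, -1, 0, 1, 0, 0, 0, 0, 1])

```text
clock: 3.02
eef_pos: [606.4, 75.0, 160.7]
eef_rot: [-3.142, -0.0, 0.076]
wrist_force: [-0.2, 0.2, 0.1]
finger_gap: 0.6
finger_force: 0.0
```

Request:
step_arm(series=[0, 0, -1.5, 0, 1, 0, 0, -1, 0, 1, 0, 0, 0, 0, 1])

```text
clock: 3.4
eef_pos: [606.4, 75.0, 157.8]
eef_rot: [3.142, 0.0, 0.076]
wrist_force: [-0.3, 0.6, 0.5]
finger_gap: 0.6
finger_force: 0.0
```

Request:
step_arm(series=[0, 0, -1, 0, 1, 0, 0, 0, 0, 1])

```text
clock: 3.65
eef_pos: [606.4, 75.0, 156.9]
eef_rot: [-3.142, 0.0, 0.076]
wrist_force: [-0.0, -1.0, 0.4]
finger_gap: 0.2
finger_force: 0.0
```

Request:
step_arm(series=[0, 0, -0.6, 0, 1, 0, 0, 0, 0, 1])

```text
clock: 3.9
eef_pos: [606.4, 75.0, 156.4]
eef_rot: [-3.142, -0.0, 0.076]
wrist_force: [0.4, -0.1, 0.1]
finger_gap: 0.5
finger_force: 0.1
```

Request:
step_arm(series=[0, 0, -0.6, 0, 1, 0, 0, 0, 0, 1])

```text
clock: 4.15
eef_pos: [606.5, 75.0, 156.1]
eef_rot: [3.142, -0.0, 0.076]
wrist_force: [-1.4, -0.9, 4.0]
finger_gap: 0.8
finger_force: 2.1
```

Request:
step_arm(series=[0, 0, -0.4, 0, 1, 0, 0, 0, 0, 1])

```text
clock: 4.4
eef_pos: [606.6, 75.0, 156.0]
eef_rot: [3.141, -0.001, 0.076]
wrist_force: [-1.1, -0.6, 7.4]
finger_gap: 0.5
finger_force: 3.6
```

Pressing with about 7 N. Now the drag towards yellow, in small steps.

Request:
step_arm(series=[-0.1, 1.5, 0, 0, 1, -0.1, 1.5, 0, 0, 1, -0.1, 1.5, 0, 0, 1, -0.1, 1.5, 0, 0, 1])

```text
clock: 4.9
eef_pos: [606.3, 80.6, 156.8]
eef_rot: [3.141, -0.001, 0.076]
wrist_force: [-4.6, -3.1, 14.4]
finger_gap: 0.6
finger_force: 7.4
```

Request:
step_arm(series=[-0.1, 1.5, 0.4, 0, 1, -0.1, 1.5, 0.3, 0, 1, -0.1, 1.5, 0, 0, 1, -0.1, 1.5, 0, 0, 1])

```text
clock: 5.4
eef_pos: [605.7, 87.1, 157.1]
eef_rot: [-3.142, -0.001, 0.076]
wrist_force: [-4.2, -0.4, 11.1]
finger_gap: 0.2
finger_force: 5.5
```

Request:
step_arm(series=[-0.1, 1.5, 0, 0, 1, -0.1, 1.5, 0, 0, 1, -0.1, 1.5, 0, 0, 1, -0.1, 1.5, 0, 0, 1])

```text
clock: 5.9
eef_pos: [605.3, 93.5, 156.8]
eef_rot: [-3.141, -0.001, 0.076]
wrist_force: [-3.5, 2.3, 6.6]
finger_gap: 0.4
finger_force: 3.8
```

The rim now pulls the finger towards yellow, so it is past the hump. Lifting straight up and looking.

Request:
step_arm(series=[0, 0.5, 3, 0, 1, 0, 0, 15, 0, 1, 0, 0, 20, 0, 1, 0, 0, 20, 0, 1, 0, -20, 10, 0, 1, 0, 0, 0, 0, 1])

```text
clock: 6.65
eef_pos: [605.4, 71.8, 224.7]
eef_rot: [3.141, -0.001, 0.074]
wrist_force: [-0.9, 0.5, -0.3]
finger_gap: 0.6
finger_force: 0.0
```

```bash
python3 - <<'E'
from h import *
p,d=manip.camera('wrist');q,_=manip.camera('top')
cv2.imwrite('pics/w2.png',np.hstack([cv2.resize(p[170:300,190:430],None,fx=1.6,fy=1.6),cv2.resize(q[180:310,220:370],None,fx=2,fy=1.6)]))
s=manip.read_state();print(s['clock'],s['eef_pos'],s['wrist_force'])
E
```

```text
6.75 [605.03699769  72.97218617 223.40538517] [ 0.25274531 -0.26785269  0.31804805]
```

View pics/w2.png

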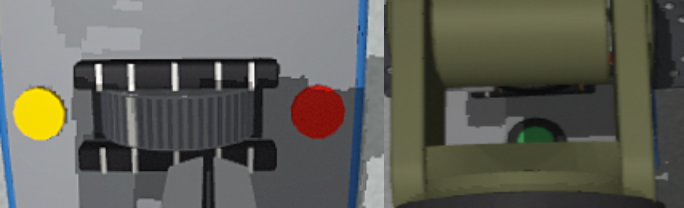

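The wheel's white line (crop x=130) now lines up with the next tick on the yellow side (x=131), so it sits in the +0.5 notch. Next the button at (537.5, 81).

Request:
step_arm(series=[-34, 4, 0, 0, 1, -33.5, 4, 0, 0, 1, 0, 0, -25, 0, 1, 0, 0, -25, 0, 1, 0, 0, -6, 0, 1, 0, 0, 0, 0, 1])

```text
clock: 7.5
eef_pos: [537.7, 81.6, 168.0]
eef_rot: [3.142, 0.001, 0.076]
wrist_force: [-0.6, 0.6, -0.3]
finger_gap: 0.6
finger_force: 0.0
```

Request:
step_arm(series=[0, 0, -3, 0, 1, 0, 0, -3, 0, 1, 0, 0, -2, 0, 1, 0, 0, 0, 0, 1])

```text
clock: 8.0
eef_pos: [537.7, 81.5, 160.0]
eef_rot: [-3.142, 0.0, 0.076]
wrist_force: [-0.5, -0.3, 0.5]
finger_gap: 0.4
finger_force: 0.0
```

Request:
step_arm(series=[0, 0, -2, 0, 1, 0, 0, -2, 0, 1, 0, 0, 0, 0, 1])

```text
clock: 8.38
eef_pos: [537.8, 81.5, 156.1]
eef_rot: [-3.142, -0.0, 0.076]
wrist_force: [-0.4, -0.4, 2.4]
finger_gap: 0.6
finger_force: 1.0
```

Request:
step_arm(series=[0, 0, -1, 0, 1, 0, 0, -1, 0, 1, 0, 0, 0, 0, 1])

```text
clock: 8.75
eef_pos: [537.8, 81.5, 154.1]
eef_rot: [-3.142, -0.0, 0.076]
wrist_force: [-1.0, -0.1, 4.1]
finger_gap: 0.6
finger_force: 1.6
```

Request:
step_arm(series=[0, 0, -1, 0, 1, 0, 0, -1, 0, 1, 0, 0, 0, 0, 1])

```text
clock: 9.12
eef_pos: [537.8, 81.6, 152.1]
eef_rot: [-3.142, -0.0, 0.076]
wrist_force: [0.0, -0.1, 4.4]
finger_gap: 0.5
finger_force: 2.2
```

Request:
step_arm(series=[0, 0, -1, 0, 1, 0, 0, 0, 0, 1, 0, 0, 0, 0, 1])

```text
clock: 9.5
eef_pos: [537.8, 81.5, 151.3]
eef_rot: [-3.142, -0.0, 0.076]
wrist_force: [-0.1, -0.4, 5.7]
finger_gap: 0.6
finger_force: 3.1
```

Request:
step_arm(series=[0, 0, -0.7, 0, 1, 0, 0, -0.6, 0, 1, 0, 0, 0, 0, 1, 0, 0, 0, 0, 1])

```text
clock: 10.0
eef_pos: [537.9, 81.6, 151.0]
eef_rot: [3.142, -0.001, 0.076]
wrist_force: [-6.2, -0.5, 17.5]
finger_gap: 0.6
finger_force: 8.6
```

At the hard stop: 17 N and no further travel. Lifting off.

Request:
step_arm(series=[0, 0, 5, 0, 1, 0, 0, 15, 0, 1, 0, 0, 30, 0, 1, 0, 0, 30, 0, 1, -40, 0, 20, 0, 1, -40, 0, 0, 0, 1, 0, 0, 0, 0, 1, 0, 0, 0, 0, 1])

```text
clock: 11.0
eef_pos: [458.2, 81.6, 250.2]
eef_rot: [-3.142, -0.001, 0.076]
wrist_force: [-0.3, -1.0, -0.2]
finger_gap: 0.4
finger_force: 0.0
```

```bash
python3 - <<'E'
from h import *
p,d=manip.camera('wrist');q,_=manip.camera('scene')
cv2.imwrite('pics/w3.png',np.hstack([p[20:300,140:480],cv2.resize(q[195:335,260:430],None,fx=2,fy=2)]))
s=manip.read_state();print(s['clock'],s['eef_pos'],s['wrist_force'])
i=manip.camera_info('scene');print([np.round(b) for b in blobs(q,*C['green'])])
E
```

```text
11.1 [458.30892802  81.49990607 249.620649  ] [-0.12591698 -0.57824901  0.63246274]
[array([151., 362., 223.])]
```

View pics/w3.png

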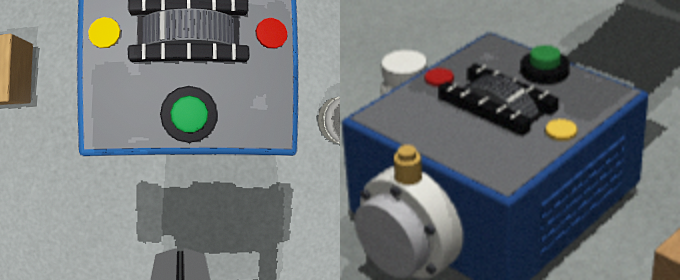

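The wrist half shows the white line (crop (162,25)) still one notch towards yellow. The button at (189,114) is back up, and its scene pixel is unchanged at (362,223). Handing in.

```bash
python3 -c "
from cell import manip
print(manip.sign_off())"
```

```text
the job is handed in; nothing more can be done
None
```

I rolled the wheel one notch towards yellow, pressed the green button to its stop and let it spring back, and handed the job in at about 11 s; the last pictures showed the wheel still in that notch, but sign-off returned no verdict.

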